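# Set the laminator for a thicker pouch and start it

## Robot

A 6-joint arm with a two-finger parallel gripper is mounted at the origin on a cart in front of the work surface, level with it; the furniture and walls round the work are solid. World frame = base frame: x ahead of the robot, y to its left, z up, the work surface at z = 0. Lengths are in m, angles in rad, forces in N, time in s.
With the tool pointing down it reaches from about 0.35 to 0.975 m from the base axis. Payload 17.4 kg.
Tool frame: the origin (TCP) lies at the very end of the fingers, on their centre line; the grasp point (between the pads) lies r.grip_depth behind it (r.grip_depth is the distance from the TCP to the grasp point, in m); z points along the fingers, y is the line along which they close (so a half turn about z gives the same grasp; the last joint's range is limited). The gripper opens to 85 mm and grips with 20 to 120 N. Pads are 22 mm wide; open, the fingers measure 114 mm over their backs; the gripper's body (76 mm by 85 mm) begins 54 mm behind the grasp point. The pads swing forward as they close: fully open they stand 13 mm farther back than shut.
Start: joints at [1.107, 0.116, 1.442, -0, 1.584, -0.038], TCP at [0.279, 0.615, 0.231] pointing down, gripper open.
Joint ranges: [-2.83, 2.83], [-0.83, 2.19], [0.07, 2.5], [-1.14, 4.28], [0.01, 3], [-2.97, 2.97]. Speed limits (rad/s): [1.89, 1.89, 2.22, 3.14, 3.14, 3.14].

## Interface

Orientations are given as a unit quaternion [w, x, y, z].
In Python, from rig import r gives the robot as it stands.
- The arm moves only by the tool send_rows, never from a script. Its argument "deltas" is a list that holds one entry, the list of rows, each a list of 5 numbers: the finger opening in m, from 0 to 0.0854, then the shift along the tool's x, y, z in m, then the turn about the tool's z in rad. A call has 1 to 20 rows; each row is the pose to reach, as a shift and turn from the pose commanded when the call began, along the tool's axes at that moment; what a row does not reach only later rows make up. A row lasts 1/12 s, in which the tool goes at most 41.7 mm and 7.16 degrees, less where a joint would pass 70% of its speed; a pose out of reach is approached as far as the arm can. A call with a gripper value outside its range is refused whole. The fingers move at their own pace and stop on an object; the grip force is fixed at half the most. Time passes only in rows, so rows that repeat a pose let the fingers close. It gives the time, the measured TCP pose, the force, the opening and the grip force at its end, in the units of the state.
- r.observe(): the state, without advancing time (a new reading comes with each control period).
- r.read_camera(name): name is "scene" or "top"; returns a dict with "pixels" (384x512x3 uint8, red, green, blue), "K" (3x3 intrinsics, pixels), "k1" (the pictures are not rectified: a ray, as slopes to the right and down, at radius r is drawn at 1 + k1 r^2 times it, then the intrinsics apply), "world_to_cam" (4x4, takes a point from world to camera coordinates). Camera axes: x right, y down, z forward; pixel columns grow to the right and rows downward; lengths in m; the calibration is good to about 2 mm. A picture is of the moment at which its call begins. There is no depth.
- r.job_done(): hands the job in; it is judged then, once.
The state is a dict: "clock": time; "q": joint angles; "qvel": joint speeds; "joint_torque": joint torques, N m; "eef_pos": TCP position; "orientation": TCP orientation; "ft_force": force on the tool from outside, world axes, zero at the start; "ft_torque": the same for the moment, N m; "width": opening from 0.0 (shut) to 1.0 (fully open); "gripper_force": force on a finger pad.
Only numpy, scipy, OpenCV 4.12 (cv2) and the standard library are available. Lean on these libraries where they do the work, as an engineer would, in place of code of your own. Each camera call takes 0.05 s, during which the arm holds its last target. There are 200 camera calls.

## Task

The next job needs a thicker pouch: with a fingertip, flick the laminator's pouch-thickness wheel (the left one of its two thumbwheels) click by click until the white bar on its rim rests at the fifth of the six scale lines, counted from the thinnest line at the left. Then press the square start key at the right end of the panel all the way down and let it spring back. Leave the other wheel as it is set, and do not lift or shove the machine or the things lying round it.

Things in the scene. Friction and masses are not known exactly. Their poses are not given: they have to be found in the camera images.
- laminator: desktop pouch laminator, white cover, grey base, 120 (x) by 252 (y) by 75 mm high, about 2.1 kg, loose on rubber feet; a feed tray juts 27 mm from its front. Origin: centre of the underside; x to its rear (front faces the robot at yaw 0), y to its left, z up. Two thumbwheels and the start key stand in a row along y, 32 mm before the middle, on a flat panel 75 mm above the underside.
- thickness_wheel (a joint): pouch-thickness thumbwheel, the left, larger one. Value in rad: 0 = white bar at the first (leftmost, thinnest) scale line, 0.36 more per line: 1.44 at the fifth, 1.80 at the sixth; stops at -0.1 and 1.9. Grows as the top of the rim moves right (laminator -y). A sprung pawl clicks it into each line: let go, it falls into the nearest one.
- thickness_wheel_top (a point): highest point of that wheel's rim, fixed to the laminator at (-32, 68, 91) mm in its frame, axes as the laminator's. Knurled black rubber rim, radius 25 mm, 10 mm wide, 16 mm out of the panel, axle along laminator x. One click = 9 mm of rim travel and about 1.2 N at the rim; a fingertip pressed on top with 3 to 10 N and drawn along y carries the rim with it by friction.
- white_bar (a point): middle of the white bar, 3.6 mm wide, that lies across the rim (and a little way down its front face) of the pouch-thickness wheel (25 mm from the axle) and turns with it
- fifth_line (a point): middle of the fifth scale line, on the arched black cheek just before the pouch-thickness wheel (20 mm from its axle, so 5 mm lower than the rim); six white lines lie across the cheek, 0.36 rad apart, growing from 0.8 mm thick at the left to 3.4 mm at the right
- speed_wheel (a joint): the other thumbwheel, in the middle of the panel, smaller: 20 mm radius, 10 mm wide, 9 mm out of the panel, three thin equal scale lines on its cheek, same click of 0.36 rad. Value 0 at its present setting (white bar on top). To be left there.
- speed_wheel_top (a point): highest point of the rim of the speed wheel, 84 mm above the underside, at (-32, 0, 84) mm in the laminator's frame, fixed to the laminator
- start_key (a joint): start key: a square grey push key 27 by 27 mm with a small ring on it at the right end of the panel, in a low black surround; 0 = up, grows as it goes down, 0.004 m = fully down; its spring takes 1.4 N to begin and 4.2 N to be fully down, and it springs back up when let go
- start_key_top (a point): middle of the top of the start key when it is up, at (-32, -82, 84.5) mm in the laminator's frame, fixed to the laminator (7 mm above the key's surround); the key goes straight down 4 mm
- glue_stick: glue stick standing upright to the left of and behind the laminator, 28 mm across, 88 mm tall, origin at the centre of its foot; a bystander
- note_block: block of white note paper in a black tray, 94 by 112 by 34 mm, in front of the laminator to the left, origin at the centre of its underside; a bystander
- blue_marker: blue and white marker pen lying in front of the laminator, 128 mm long, 18 mm thick, origin at its underside; a bystander
- tape_roll: roll of brown packing tape lying flat behind the laminator, 100 mm across, 48 mm high, origin at the centre of its underside; a bystander

How it is judged:
On the way, in this order (a step that is already met when the one before it is completed fails the run):
1. the thickness wheel rests on the fifth line (value of joint thickness_wheel between 1.35 and 1.53 rad), for 0.3 s.
2. the start key is pressed fully down with the fingers (value of joint start_key above 0.0033 m and contact force between the fingers and start_key above 0.5 N), for 0.05 s.
At the end, for the whole second after the job is handed in: thickness wheel at rest on its fifth line (1.44 rad, within 0.09); speed wheel still at its setting (within 0.09 rad); start key pressed at least 3.3 of its 4 mm after the wheel was set, and up again; laminator flat, at rest, within 20 mm of where it stood (all of step 1 and value of joint speed_wheel between -0.09 and 0.09 rad and value of joint start_key below 0.0006 m and distance of laminator from where it was at the start of the episode below 0.02 m and angle between laminator's own z axis and vertical below 0.03 rad and linear speed of laminator below 0.01 m/s); the robot touches nothing.
It fails at once if the start key is pressed while the thickness wheel is not at the fifth line (value of joint start_key above 0.0025 m and (value of joint thickness_wheel below 1.3 rad or value of joint thickness_wheel above 1.58 rad)).
It fails at once if the speed wheel is turned off its setting by half a click (value of joint speed_wheel above 0.2 rad or value of joint speed_wheel below -0.2 rad).
It fails at once if the laminator is shoved by more than 20 mm, lifted or tipped (distance of laminator from where it was at the start of the episode above 0.02 m or height (world z) of laminator above 0.01 m or angle between laminator's own z axis and vertical above 0.08 rad).
It fails at once if a thing lying round the laminator is moved by more than 20 mm or lifted (distance of any of glue_stick, note_block, blue_marker, tape_roll from where it was at the start of the episode above 0.02 m).
It also fails if it takes over 64 s, if anything falls off the work surface, if the arm or the gripper's body presses on something with over 40 N, if the wrist force passes 120 N, or if a joint passes its speed limit or range.

## Working session

There is one attempt and no reset: what is moved stays moved. The work goes in short steps, Python scripts to look and compute and a tool call to move; the robot and the scene stay as the last step left them, time stands still between calls to the robot, and variables do not carry over. Pictures are saved under pics/ and viewed, at most 10 in all, crops included, and the job is handed in when it is done.

Besides the shell and the picture viewer there is one more tool, called after ">>>" in YAML: its name, and indented under it one key for each argument. send_rows: Moves the arm, as the interface text tells. Its arguments: {"type":"object","properties":{"deltas":{"type":"array","items":{"type":"array","items":{"type":"array","items":{"type":"number"}}}}},"required":["deltas"]}

```bash
mkdir -p pics; cat > h.py <<'E'
import numpy as np, cv2
from rig import r
def cam(n): 
    c=r.read_camera(n); return c
def proj(c,P):
    P=np.atleast_2d(P); p=(c["world_to_cam"]@np.c_[P,np.ones(len(P))].T)[:3].T
    s=p[:,:2]/p[:,2:]; s=s*(1+c["k1"]*(s**2).sum(1,keepdims=True))
    return s@c["K"][:2,:2].T+c["K"][:2,2]
def ray(c,uv,z):
    d=(np.array(uv,float)-c["K"][:2,2])/[c["K"][0,0],c["K"][1,1]]; s=d.copy()
    for _ in range(30): s=d/(1+c["k1"]*(s@s))
    T=c["world_to_cam"]; R=T[:3,:3]; o=-R.T@T[:3,3]; v=R.T@np.r_[s,1]
    return o+v*(z-o[2])/v[2]
def save(c,f,box=None,k=1):
    im=c["pixels"][:,:,::-1]
    if box: im=im[box[1]:box[3],box[0]:box[2]]
    cv2.imwrite("pics/"+f,cv2.resize(im,None,fx=k,fy=k,interpolation=cv2.INTER_CUBIC))
E
python3 - <<'E'
from h import *
import pickle
d={n:cam(n) for n in("top","scene")}
pickle.dump(d,open("c0.pkl","wb"))
for n in d: save(d[n],n+"0.png",k=1.5)
for n in d:
    T=d[n]["world_to_cam"];print(n,-T[:3,:3].T@T[:3,3],d[n]["k1"])
print(r.observe(),r.grip_depth)
E
```

```text
top [0.45803173 0.17600684 0.90940011] 0.013558416456415121
scene [ 0.02748281 -0.24575904  0.53496562] -0.057143142496994696
{'clock': 0.1, 'q': array([ 1.10719767e+00,  1.16469010e-01,  1.44218181e+00, -2.20160826e-05,
        1.58398683e+00, -3.78038354e-02]), 'qvel': array([ 1.77418366e-03, -7.64004705e-05, -1.09711647e-03,  1.59016732e-04,
        4.41844957e-04,  1.16671918e-03]), 'joint_torque': array([ 2.10541097e-03, -7.33665490e+01, -6.33792043e+01,  1.26272962e-04,
        5.24047544e-03, -3.49657455e-05]), 'eef_pos': array([0.27875068, 0.61458064, 0.23062544]), 'orientation': array([-1.18959797e-04,  2.11292886e-01,  9.77422653e-01, -5.08893962e-04]), 'ft_force': array([ 0.40308574, -0.41015805,  0.28209394]), 'ft_torque': array([ 0.01185204, -0.03881645, -0.03132875]), 'gripper_force': 0.0, 'width': 0.9974854064521486} 0.0187
```

View pics/top0.png

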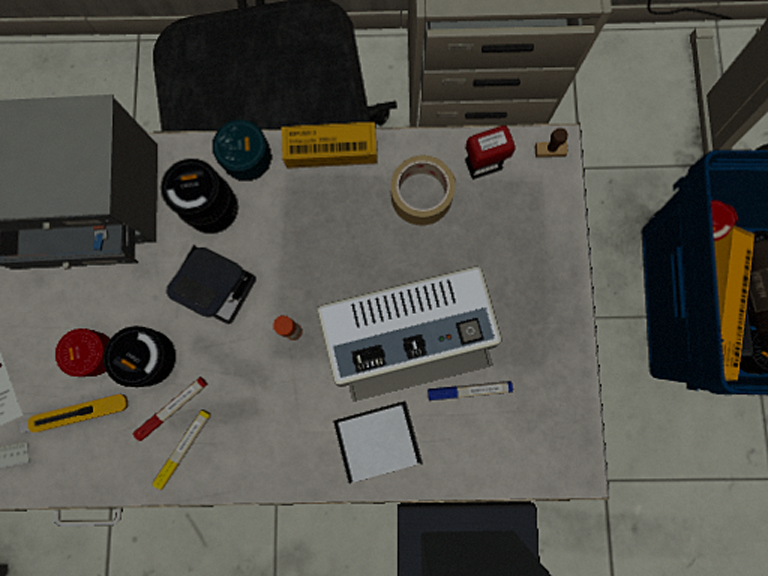

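View pics/scene0.png

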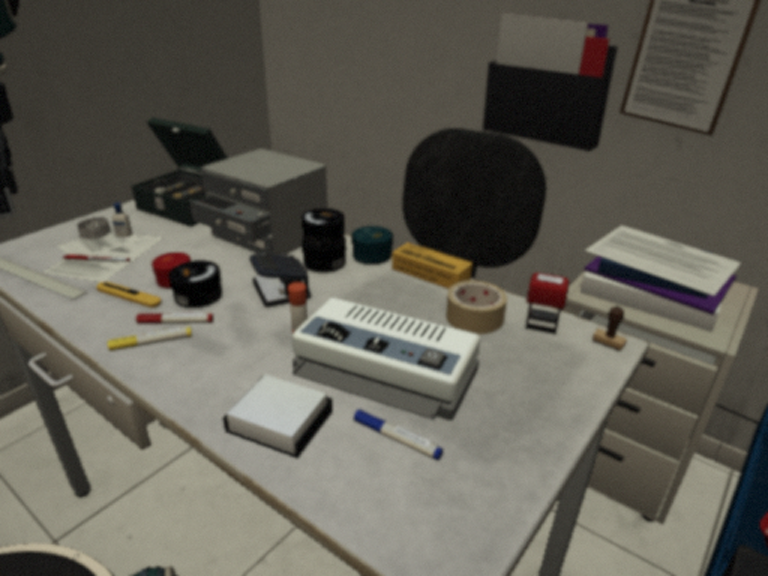

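Top view: the laminator's front panel runs from the thickness wheel at about (245,238) native pixels, past the speed wheel at (276,230), to the key at (313,220). The tape roll, glue stick, note block and marker are clear of it. I'll crop both views next.

```bash
python3 - <<'E'
from h import *
import pickle
d=pickle.load(open("c0.pkl","rb"))
save(d["top"],"t1.png",(205,170,345,270),5.5)
save(d["scene"],"s1.png",(185,190,335,290),5)
E
```

```text
(no output)
```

View pics/t1.png

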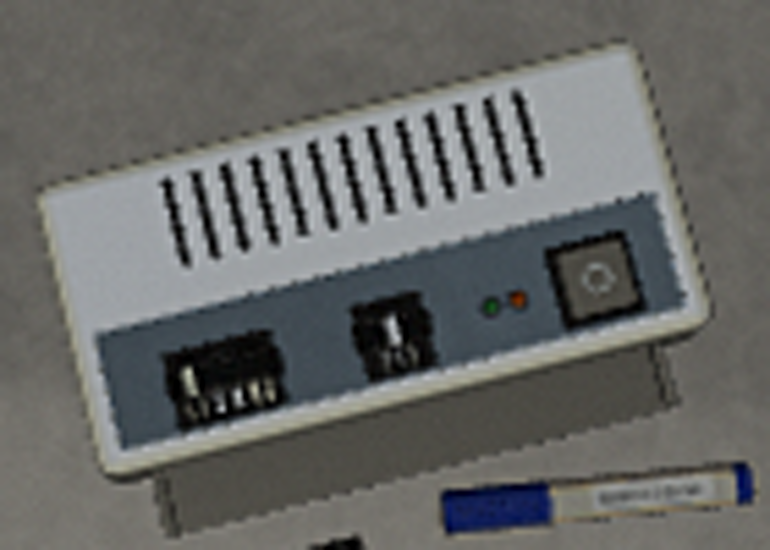

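View pics/s1.png

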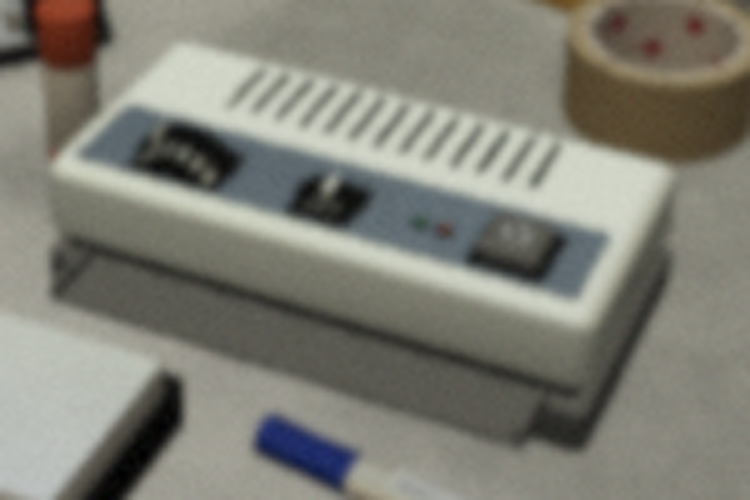

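Top crop: key ring at (597,278), speed wheel's bar at (392,328), thickness bar near (190,380), far left on its scale. The scene crop agrees, with the key at (515,238) and the speed bar at (330,188). Next is a pose fit.

```bash
cat > fit.py <<'E'
from h import *
import pickle
from scipy.optimize import least_squares
d=pickle.load(open("c0.pkl","rb"))
t=lambda u,v:np.array([205+(u+.5)/5.5-.5,170+(v+.5)/5.5-.5])
s=lambda u,v:np.array([185+(u+.5)/5-.5,190+(v+.5)/5-.5])
obs=[("top",t(597,278),(-32,-82,84.5)),("top",t(392,328),(-32,0,84)),
("scene",s(515,236),(-32,-82,84.5)),("scene",s(331,185),(-32,0,84))]
def L(p,P):
    P=np.atleast_2d(P)/1000; c,s_=np.cos(p[2]),np.sin(p[2])
    return np.c_[p[0]+c*P[:,0]-s_*P[:,1],p[1]+s_*P[:,0]+c*P[:,1],P[:,2]]
def f(p): return np.ravel([proj(d[n],L(p,P))[0]-o for n,o,P in obs])
E
cat > f1.py <<'E'
from fit import *
p=least_squares(f,[.5,.1,-.2]).x
print(p,f(p).round(2)); np.save("p.npy",p)
print("wheel top,speed,key",L(p,[(-32,68,91),(-32,0,84),(-32,-82,84.5)]).round(4))
for n,g in(("top",lambda q:((q-[205,170])*5.5)),("scene",lambda q:((q-[185,190])*5))):
    a=np.arange(6)*.36
    for nm,R,x in(("bar",25,-32),("line",20,-39)):
      for th0 in (-.9,):
        P=[(x,68-R*np.sin(th0+k),66+R*np.cos(th0+k)) for k in a]
        print(n,nm,g(proj(d[n],L(p,P))).round(0).tolist())
    print("corners", g(proj(d[n],L(p,[(60,126,70),(60,-126,70),(-60,-126,70),(-60,126,70)]))).round(0).tolist())
for n,uv in(("glue",(284/1.5,324/1.5)),):print(ray(d["top"],uv,.088))
for uv in((335,420),(405,403),(421,464),(350,482)):print("note",ray(d["top"],(uv[0]/1.5,uv[1]/1.5),.034).round(3))
E
python3 f1.py
```

```text
[0.55572154 0.15334567 0.2185872 ] [ 0.59  0.22  0.58  0.18 -0.2  -0.76 -0.41 -0.93]
wheel top,speed,key [[0.5097 0.2128 0.091 ]
 [0.5245 0.1464 0.084 ]
 [0.5423 0.0664 0.0845]]
top bar [[173.0, 380.0], [189.0, 375.0], [210.0, 370.0], [233.0, 364.0], [254.0, 360.0], [272.0, 357.0]]
top line [[188.0, 396.0], [201.0, 392.0], [217.0, 388.0], [235.0, 383.0], [252.0, 380.0], [266.0, 377.0]]
corners [[30.0, 180.0], [640.0, 34.0], [720.0, 324.0], [96.0, 476.0]]
scene bar [[144.0, 131.0], [157.0, 123.0], [174.0, 122.0], [192.0, 127.0], [210.0, 138.0], [224.0, 154.0]]
scene line [[144.0, 147.0], [155.0, 141.0], [168.0, 140.0], [183.0, 145.0], [197.0, 153.0], [208.0, 166.0]]
corners [[175.0, 35.0], [682.0, 168.0], [591.0, 331.0], [35.0, 163.0]]
[0.55633133 0.33192582 0.088     ]
note [0.419 0.265 0.034]
note [0.442 0.161 0.034]
note [0.354 0.14  0.034]
note [0.331 0.243 0.034]
```

```bash
cat > go.py <<'E'
import sys
from fit import *
from scipy.spatial.transform import Rotation as Ro
p=np.load("p.npy")
def delta(P,lam=True):
    o=r.observe(); w=o["orientation"]; R=Ro.from_quat(w,scalar_first=True).as_matrix()
    W=L(p,P)[0]
    yaw=np.arctan2(R[1,1],R[0,1]); want=p[2]+np.pi/2
    turn=-((want-yaw+np.pi/2)%np.pi-np.pi/2)
    print("world",W.round(4),"tool d",(R.T@(W-o["eef_pos"])).round(4),"turn",round(turn,3),"F",o["ft_force"].round(2),"t",o["clock"],"tilt",R[2].round(4),"eef",o["eef_pos"].round(4))
    Rl=Ro.from_euler("z",p[2]).as_matrix()
    print("eef in lam",(Rl.T@(o["eef_pos"]-[p[0],p[1],0])).round(4), "tool axes in lam\n",(Rl.T@R).round(3))
if __name__=="__main__": delta([float(a) for a in sys.argv[1:4]])
E
python3 - <<'E'
from fit import *
p=np.load("p.npy"); m=L(p,(-32,-41,84))[0]
p[2]=.228; p[:2]+=(m-L(p,(-32,-41,84))[0])[:2]; np.save("p.npy",p); print(p)
E
python3 go.py -32 73 115
```

```text
[0.5552785  0.15355394 0.228     ]
world [0.5076 0.2174 0.115 ] tool d [-0.3725 -0.267   0.1159] turn -0.654 F [ 0.4  -0.41  0.28] t 0.1 tilt [ 0.    -0.001 -1.   ] eef [0.2788 0.6146 0.2306]
eef in lam [-0.1652  0.5116  0.2306] tool axes in lam
 [[-0.794  0.608 -0.001]
 [ 0.608  0.794 -0.001]
 [ 0.    -0.001 -1.   ]]
```

>>> send_rows:
  deltas:
    - [[0,-0.3725,-0.267,0.03,-0.654],[0,-0.3725,-0.267,0.03,-0.654],[0,-0.3725,-0.267,0.03,-0.654],[0,-0.3725,-0.267,0.03,-0.654],[0,-0.3725,-0.267,0.03,-0.654],[0,-0.3725,-0.267,0.03,-0.654],[0,-0.3725,-0.267,0.03,-0.654],[0,-0.3725,-0.267,0.03,-0.654],[0,-0.3725,-0.267,0.03,-0.654],[0,-0.3725,-0.267,0.03,-0.654],[0,-0.3725,-0.267,0.03,-0.654],[0,-0.3725,-0.267,0.03,-0.654],[0,-0.3725,-0.267,0.03,-0.654],[0,-0.3725,-0.267,0.06,-0.654],[0,-0.3725,-0.267,0.09,-0.654],[0,-0.3725,-0.267,0.116,-0.654],[0,-0.3725,-0.267,0.116,-0.654],[0,-0.3725,-0.267,0.116,-0.654]]

```text
clock: 1.6
eef_pos: [0.5068, 0.2185, 0.1149]
orientation: [-0.001, -0.114, 0.993, -0.0]
ft_force: [0.2, -0.8, 1.9]
width: 0.003
gripper_force: 0.0
```

```bash
python3 go.py -32 74 93; python3 - <<'E'
from h import *
a=cam("top");b=cam("scene")
A=cv2.resize(a["pixels"][170:270,195:345],None,fx=4,fy=4,interpolation=2);B=cv2.resize(b["pixels"][150:250,180:330],None,fx=4,fy=4,interpolation=2)
cv2.imwrite("pics/a2.png",np.hstack([A,B])[:,:,::-1][:, :] if 0 else cv2.resize(np.vstack([A,B])[:,:,::-1],None,fx=.75,fy=.75))
E
```

```text
world [0.5074 0.2184 0.093 ] tool d [-0.0005 -0.0002  0.0219] turn 0.001 F [ 0.21 -0.84  1.88] t 1.6 tilt [ 2.2e-03 -1.0e-04 -1.0e+00] eef [0.5068 0.2185 0.1149]
eef in lam [-0.0325  0.0742  0.1149] tool axes in lam
 [[-1.    -0.001 -0.002]
 [-0.001  1.    -0.   ]
 [ 0.002 -0.    -1.   ]]
```

View pics/a2.png

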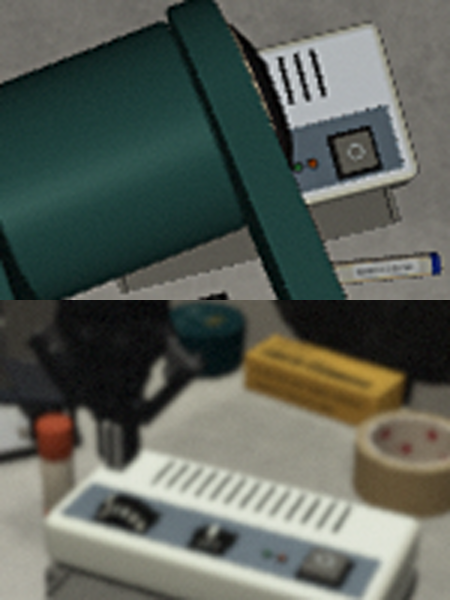

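The arm hides the wheel in the top view. In the scene view the fingertip ends at (118,460), above the thickness wheel at (125,512), as expected. I'll lower it slowly.

>>> send_rows:
  deltas:
    - [[0,0,0,0.012,0],[0,0,0,0.02,0],[0,0,0,0.0225,0],[0,0,0,0.0225,0]]

```text
clock: 2.03
eef_pos: [0.5074, 0.2176, 0.092]
orientation: [-0.001, -0.114, 0.994, -0.0]
ft_force: [-0.3, -0.5, -0.2]
width: -0.003
gripper_force: 0.0
```

>>> send_rows:
  deltas:
    - [[0,0,0,0.0005,0],[0,0,0,0.001,0],[0,0,0,0.001,0]]

```text
clock: 2.28
eef_pos: [0.5079, 0.2177, 0.0921]
orientation: [0.0, -0.114, 0.994, 0.0]
ft_force: [-0.5, 0.4, -0.9]
width: -0.002
gripper_force: 0.0
```

>>> send_rows:
  deltas:
    - [[0,0,0,0.0005,0],[0,0,0,0.0005,0]]

```text
clock: 2.45
eef_pos: [0.5079, 0.2177, 0.0914]
orientation: [0.0, -0.114, 0.994, 0.0]
ft_force: [0.5, 0.7, -0.2]
width: -0.002
gripper_force: 0.0
```

>>> send_rows:
  deltas:
    - [[0,0,0,0.0005,0],[0,0,0,0.0005,0],[0,0,0,0.0005,0]]

```text
clock: 2.7
eef_pos: [0.5079, 0.2177, 0.091]
orientation: [0.0, -0.114, 0.993, 0.0]
ft_force: [0.5, -0.6, 2.0]
width: 0.0
gripper_force: 0.8
```

>>> send_rows:
  deltas:
    - [[0,0,0,0.0005,0],[0,0,0,0.0005,0],[0,0,0,0.0005,0]]

```text
clock: 2.95
eef_pos: [0.5079, 0.2178, 0.0908]
orientation: [0.0, -0.114, 0.993, 0.0]
ft_force: [-1.8, -1.1, 7.3]
width: 0.002
gripper_force: 3.0
```

Contact at z = 0.091, as expected, with about 7 N. I'll drag one click.

>>> send_rows:
  deltas:
    - [[0,0,-0.002,0,0],[0,0,-0.004,0,0],[0,0,-0.006,0,0],[0,0,-0.008,0,0],[0,0,-0.009,0,0],[0,0,-0.0095,0,0],[0,0,-0.0095,0,0]]

```text
clock: 3.53
eef_pos: [0.5101, 0.2085, 0.0908]
orientation: [0.0, -0.114, 0.994, 0.0]
ft_force: [-2.1, 0.1, 5.2]
width: 0.002
gripper_force: 2.8
```

>>> send_rows:
  deltas:
    - [[0,0,0,-0.004,0],[0,0,0.0095,-0.03,0],[0,0,0.0095,-0.045,0],[0,0,0.0095,-0.045,0]]

```text
clock: 3.87
eef_pos: [0.5088, 0.2184, 0.1389]
orientation: [0.002, -0.114, 0.993, 0.001]
ft_force: [0.2, -0.6, 0.6]
width: -0.0
gripper_force: 0.0
```

```bash
cat > look.py <<'E'
import sys
from fit import *
p=np.load("p.npy"); b=cam("scene")
q=lambda c:cv2.resize(c["pixels"][205:240,205:265],None,fx=10,fy=8,interpolation=2)
cv2.imwrite("pics/"+sys.argv[1],np.vstack([q(d["scene"]),q(b)])[:,:,::-1])
for k in range(6):
    a=-.9+.36*k
    u=proj(b,L(p,(-36,68-24.9*np.sin(a),66+24.9*np.cos(a))))[0]
    s=[float(cv2.getRectSubPix(cv2.cvtColor(c["pixels"],cv2.COLOR_RGB2GRAY),(3,3),tuple(u.astype(float))).max()) for c in (d["scene"],b)]
    print(k+1,((u-[205,205])*[10,8]).round(0),s)
print(r.observe()["eef_pos"].round(4))
E
python3 look.py l1.png
```

```text
1 [77. 99.] [98.0, 106.0]
2 [103.  87.] [101.0, 95.0]
3 [137.  85.] [88.0, 127.0]
4 [173.  93.] [48.0, 76.0]
5 [209. 111.] [35.0, 40.0]
6 [237. 135.] [38.0, 41.0]
[0.5084 0.2181 0.137 ]
```

View pics/l1.png

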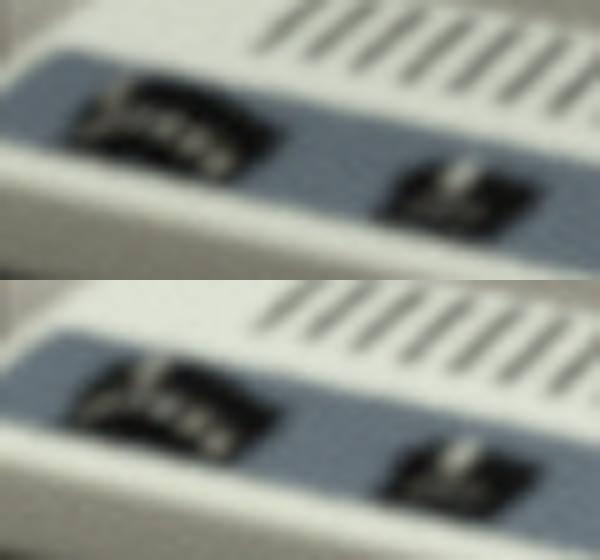

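The bar moved one step, from (122,85) to (152,87). The predicted rim positions at the bar's middle for lines 2 and 3 are x = 114 and 148, so it is now on line 3. Two more clicks.

>>> send_rows:
  deltas:
    - [[0,0,0,0.03,0],[0,0,0,0.042,0],[0,0,0,0.044,0],[0,0,0,0.045,0],[0,0,0,0.045,0],[0,0,-0.002,0.045,0],[0,0,-0.004,0.045,0],[0,0,-0.006,0.045,0],[0,0,-0.008,0.045,0],[0,0,-0.009,0.045,0],[0,0,-0.0095,0.045,0],[0,0,-0.0095,0.045,0]]

```text
clock: 4.92
eef_pos: [0.5095, 0.2082, 0.0905]
orientation: [-0.001, -0.114, 0.994, -0.0]
ft_force: [-7.1, -1.7, 15.2]
width: 0.001
gripper_force: 7.7
```

>>> send_rows:
  deltas:
    - [[0,0,0,-0.004,0],[0,0,0.0095,-0.03,0],[0,0,0.0095,-0.045,0],[0,0,0.0095,-0.045,0]]

```text
clock: 5.25
eef_pos: [0.5084, 0.2181, 0.1377]
orientation: [0.001, -0.114, 0.993, 0.0]
ft_force: [0.3, -0.7, 0.9]
width: -0.0
gripper_force: 0.0
```

```bash
python3 look.py l2.png
```

```text
1 [77. 99.] [98.0, 107.0]
2 [103.  87.] [101.0, 98.0]
3 [137.  85.] [88.0, 65.0]
4 [173.  93.] [48.0, 139.0]
5 [209. 111.] [35.0, 53.0]
6 [237. 135.] [38.0, 42.0]
[0.508  0.2178 0.1359]
```

The brightness peak is now at position 4. One more click, pressing a little less.

>>> send_rows:
  deltas:
    - [[0,0,0,0.03,0],[0,0,0,0.041,0],[0,0,0,0.043,0],[0,0,0,0.0442,0],[0,0,0,0.0442,0],[0,0,-0.002,0.0442,0],[0,0,-0.004,0.0442,0],[0,0,-0.006,0.0442,0],[0,0,-0.008,0.0442,0],[0,0,-0.009,0.0442,0],[0,0,-0.0095,0.0442,0],[0,0,-0.0095,0.0442,0]]

```text
clock: 6.3
eef_pos: [0.5092, 0.2081, 0.0906]
orientation: [-0.001, -0.114, 0.994, -0.0]
ft_force: [-6.3, -1.6, 12.0]
width: -0.0
gripper_force: 6.1
```

>>> send_rows:
  deltas:
    - [[0,0,0,-0.004,0],[0,0,0.0095,-0.03,0],[0,0.06,0.0095,-0.07,0],[0,0.1,0.04,-0.1,0],[0,0.1,0.08,-0.1,0],[0,0.1,0.12,-0.1,0],[0,0.1,0.16,-0.1,0],[0,0.1,0.2,-0.1,0],[0,0.1,0.2,-0.1,0],[0,0.1,0.2,-0.1,0]]

```text
clock: 7.13
eef_pos: [0.3656, 0.3834, 0.1897]
orientation: [-0.001, -0.115, 0.993, -0.0]
ft_force: [0.1, -0.8, 0.0]
width: 0.0
gripper_force: 0.0
```

```bash
python3 look.py l3.png; python3 - <<'E'
from fit import *
c=cam("top"); A=[cv2.resize(x["pixels"][220:252,225:285],None,fx=10,fy=8,interpolation=2) for x in (d["top"],c)]
B=cv2.resize(cv2.imread("pics/l3.png")[280:,:],(600,280))[:,:]
cv2.imwrite("pics/l3b.png",cv2.resize(np.vstack([A[0][:,:,::-1],A[1][:,:,::-1],B]),None,fx=.75,fy=.75))
p=np.load("p.npy")
for k in range(6):
    a=-.9+.36*k; print(k+1,((proj(c,L(p,(-32,68-25*np.sin(a),66+25*np.cos(a))))[0]-[225,220])*[7.5,6]).round(0))
E
```

```text
1 [77. 99.] [98.0, 101.0]
2 [103.  87.] [101.0, 92.0]
3 [137.  85.] [88.0, 59.0]
4 [173.  93.] [48.0, 48.0]
5 [209. 111.] [35.0, 124.0]
6 [237. 135.] [38.0, 46.0]
[0.3662 0.3817 0.1897]
1 [ 87. 118.]
2 [109. 113.]
3 [137. 106.]
4 [168. 100.]
5 [197.  95.]
6 [221.  91.]
```

View pics/l3b.png

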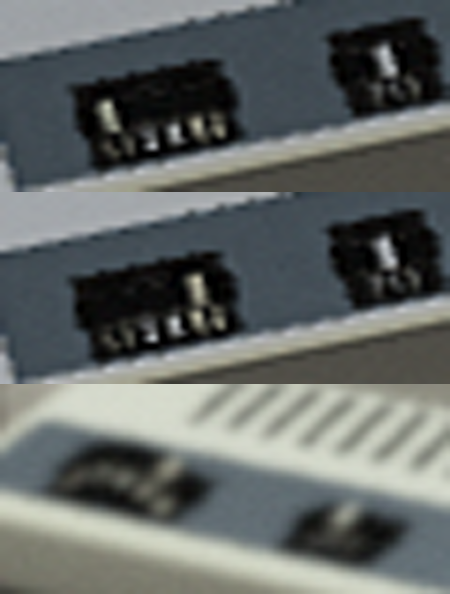

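The bar is at (196,98) in the top view, against a prediction of (197,95) for line 5. It stands over the fifth of six visible lines (x ≈ 108, 128, 150, 175, 198, 218). The speed wheel and the machine haven't moved. Now the key.

```bash
python3 go.py -32 -82 94
```

```text
world [0.5426 0.0664 0.094 ] tool d [-0.0999 -0.3459  0.0961] turn 0.002 F [ 0.65 -0.04 -0.63] t 7.2333 tilt [ 0.002  -0.0014 -1.    ] eef [0.3667 0.3807 0.1898]
eef in lam [-0.1323  0.2639  0.1898] tool axes in lam
 [[-1.    -0.002 -0.002]
 [-0.002  1.    -0.001]
 [ 0.002 -0.001 -1.   ]]
```

>>> send_rows:
  deltas:
    - [[0,-0.1,-0.346,0,0],[0,-0.1,-0.346,0,0],[0,-0.1,-0.346,0,0],[0,-0.1,-0.346,0,0],[0,-0.1,-0.346,0,0],[0,-0.1,-0.346,0,0],[0,-0.1,-0.346,0,0],[0,-0.1,-0.346,0,0],[0,-0.1,-0.346,0,0],[0,-0.1,-0.346,0,0],[0,-0.1,-0.346,0,0],[0,-0.1,-0.346,0,0],[0,-0.1,-0.346,0.04,0],[0,-0.1,-0.346,0.075,0],[0,-0.1,-0.346,0.092,0],[0,-0.1,-0.346,0.096,0],[0,-0.1,-0.346,0.096,0]]

```text
clock: 8.65
eef_pos: [0.5421, 0.0669, 0.0944]
orientation: [-0.001, -0.114, 0.993, 0.0]
ft_force: [-0.5, -0.2, 0.6]
width: 0.0
gripper_force: 0.0
```

```bash
python3 go.py -32 -82 80.5
```

```text
world [0.5426 0.0664 0.0805] tool d [-0.0005 -0.0006  0.0139] turn 0.001 F [-0.5  -0.18  0.56] t 8.65 tilt [ 1.8e-03  4.0e-04 -1.0e+00] eef [0.5421 0.0669 0.0944]
eef in lam [-0.0325 -0.0814  0.0944] tool axes in lam
 [[-1.    -0.001 -0.002]
 [-0.001  1.     0.   ]
 [ 0.002  0.    -1.   ]]
```

Positioned over the key. I'll press until the force rises past its stop.

>>> send_rows:
  deltas:
    - [[0,0,0,0.007,0],[0,0,0,0.009,0],[0,0,0,0.011,0],[0,0,0,0.0125,0],[0,0,0,0.0135,0],[0,0,0,0.0145,0],[0,0,0,0.0145,0],[0,0,0,0.0145,0]]

```text
clock: 9.32
eef_pos: [0.5433, 0.0664, 0.0811]
orientation: [0.0, -0.114, 0.993, 0.0]
ft_force: [1.6, 2.5, 3.1]
width: -0.005
gripper_force: 1.8
```

>>> send_rows:
  deltas:
    - [[0,0,0,0.0007,0],[0,0,0,0.0014,0],[0,0,0,0.002,0],[0,0,0,0.002,0]]

```text
clock: 9.65
eef_pos: [0.5434, 0.0663, 0.0802]
orientation: [0.001, -0.114, 0.993, 0.0]
ft_force: [-4.6, 2.2, 18.1]
width: -0.0
gripper_force: 8.9
```

18 N at z = 0.0802, so the key is at its stop. Now lift and retreat.

>>> send_rows:
  deltas:
    - [[0,0,0,-0.006,0],[0,0,0,-0.03,0],[0,0,0,-0.07,0],[0,0,0,-0.11,0],[0,0.04,0.03,-0.11,0],[0,0.08,0.07,-0.11,0],[0,0.1,0.11,-0.11,0],[0,0.1,0.15,-0.11,0],[0,0.1,0.19,-0.11,0],[0,0.1,0.23,-0.11,0],[0,0.1,0.27,-0.11,0],[0,0.1,0.31,-0.11,0],[0,0.1,0.345,-0.11,0],[0,0.1,0.345,-0.11,0],[0,0.1,0.345,-0.11,0],[0,0.1,0.345,-0.11,0]]

```text
clock: 10.98
eef_pos: [0.3673, 0.3794, 0.188]
orientation: [-0.0, -0.114, 0.993, -0.001]
ft_force: [-0.3, -0.7, -0.4]
width: 0.001
gripper_force: 0.0
```

```bash
python3 look.py l4.png; python3 - <<'E'
from fit import *
c=cam("top"); A=[cv2.resize(x["pixels"][195:255,215:345],None,fx=5,fy=5,interpolation=2)[:,:,::-1] for x in (d["top"],c)]
cv2.imwrite("pics/l4b.png",cv2.resize(np.vstack(A),None,fx=.95,fy=.95)); print(r.observe()["qvel"].round(3))
E
```

```text
1 [77. 99.] [98.0, 100.0]
2 [103.  87.] [101.0, 92.0]
3 [137.  85.] [88.0, 61.0]
4 [173.  93.] [48.0, 51.0]
5 [209. 111.] [35.0, 126.0]
6 [237. 135.] [38.0, 46.0]
[0.3676 0.3788 0.1882]
[-0.009 -0.008  0.     0.001 -0.001  0.003]
```

View pics/l4b.png

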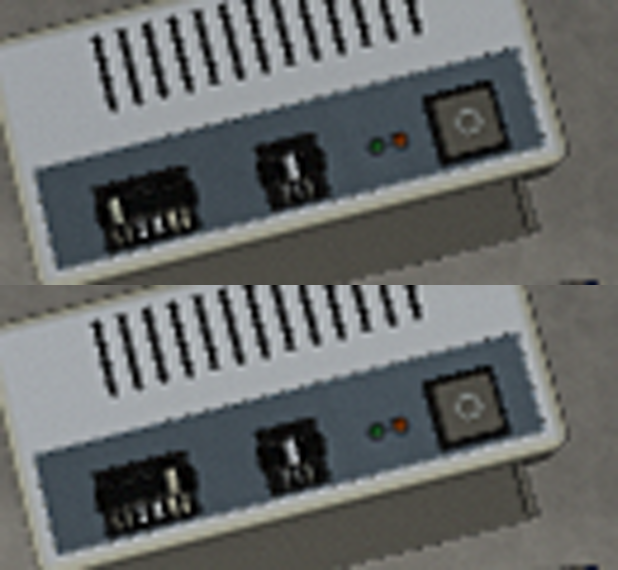

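The thickness bar is at (171,478), over the fifth line. The speed bar, at (290,452), has not moved, the key looks the same as before at (468,406), and the machine is where it was.

```bash
python3 -c "
from rig import r
print(r.job_done())"
```

```text
the job is handed in; nothing more can be done
None
```

The thickness wheel rests on its fifth line, the start key was pressed to its stop and let go, the speed wheel and laminator show no movement in the before-and-after top views, and the job is handed in (no verdict returned).

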